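Trial closure in the flask press

ROBOT

A 6-joint arm with a two-finger parallel gripper is mounted at the origin on the work surface. World frame = base frame: x ahead of the robot, y to its left, z up, the work surface at z = 0. Lengths are in m, angles in rad, forces in N, time in s.
With the tool pointing down it reaches from about 0.25 to 0.775 m from the base axis. Payload 4 kg.
Tool frame: the origin (TCP) lies at the very end of the fingers, on their centre line; the grasp point (between the pads) lies 19 mm behind it; z points along the fingers, y is the line along which they close (so a half turn about z gives the same grasp; the last joint's range is limited). The gripper opens to 94 mm and grips with 3 to 60 N. Pads are 16 mm wide; open, the fingers measure 119 mm over their backs; the gripper's body (75 mm by 177 mm) begins 78 mm behind the grasp point.
Start: joints at [1.227, 0.087, 1.371, -0, 1.684, -0.103], TCP at [0.131, 0.534, 0.206] pointing down, gripper open.
Joint ranges: [-3.1, 3.1], [-0.76, 2.03], [0.27, 2.55], [-1.08, 4.22], [0.17, 2.65], [-2.57, 2.57]. Speed limits (rad/s): [2.79, 2.79, 3.14, 3.14, 3.14, 3.14].

INTERFACE

Orientations are given as [roll, pitch, yaw] about the fixed x, y, z axes, in that order (R = Rz(yaw) Ry(pitch) Rx(roll)).
In Python, from bench import robot gives the robot as it stands. The module is installed in compiled form; this text tells all that it offers.
- The arm moves only by the tool move_arm, never from a script. Its argument "deltas" is one flat list of numbers, 7 for each row, row after row: the turn, a rotation vector about the tool's x, y, z in rad, then the shift along the tool's x, y, z in cm, then the closure, from -1 (fully open) to 1 (shut). A call has 1 to 8 rows; each row is the pose to reach, as a shift and turn from the pose commanded when the call began, along the tool's axes at that moment; what a row does not reach only later rows make up. A row lasts 1/10 s, in which the tool goes at most 50 mm and 8.59 degrees, less where a joint would pass 70% of its speed; a pose out of reach is approached as far as the arm can. A call with a gripper value outside its range is refused whole. The fingers move at their own pace and stop on an object; the grip force is fixed at half the most. Time passes only in rows, so rows that repeat a pose let the fingers close. It gives the time, the measured TCP pose, the force, the opening and the grip force at its end, in the units of the state.
- robot.get_obs(): the state, without advancing time (a new reading comes with each control period).
- robot.snapshot(name): name is "scene" or "side" or "wrist"; returns a dict with "image" (384x512x3 uint8, red, green, blue), "depth" (384x512 float32, m along the optical axis (not along the pixel's ray), 0 where there is no reading), "fov_y" (degrees; the focal length in pixels is half the picture's height over the tangent of half this angle, whatever the lens; pixels are square), "cx", "cy" (the principal point, pixels), "origin" and "orientation" of the camera in the world; the wrist camera has in their place "T_tool_cam" (4x4, takes a point from camera to tool coordinates, whose origin is the TCP and whose axes are the flange's). Camera axes: x right, y up, looking along -z (the intrinsics and any distortion apply to the point x, -y, -z); pixel columns grow to the right and rows downward; lengths in m; the calibration is good to about 2 mm. A picture is of the moment at which its call begins: read the wrist's pose just before it.
- robot.close_job(): hands the job in; it is judged then, once.
The state is a dict: "time": time; "joint_positions": joint angles; "qvel": joint speeds; "joint_torque": joint torques, N m; "tool_pos": TCP position; "ee_rot": TCP orientation; "wrist_force": force on the tool from outside, world axes, zero at the start; "wrist_torque": the same for the moment, N m; "width": finger opening in m; "finger_force": force on a finger pad.
Only numpy, scipy, OpenCV 4.12 (cv2) and the standard library are available. Lean on these libraries where they do the work, as an engineer would, in place of code of your own. Each camera call takes 0.05 s, during which the arm holds its last target. There are 200 camera calls.

TASK

The packed denture flask standing in the bench press needs its trial closure: pull the ball-ended lever down to the third of its four notches, let go, and leave the flask under pressure for at least three seconds. Then press the release button on the sloping nose of the press and keep it in until the lever has swung all the way back up. Leave the flask, and everything else on the bench, where it stands.

Things in the scene. Friction and masses are not known exactly. Their poses are not given: they have to be found in the camera images.
- press: White cast C-frame flask press, fixed to the bench: foot 240 x 170 mm, head top 215 mm high. Origin on the bench under the ram; x to its back (column), y to its left for the operator, who stands on the -x side, before the sloping nose; z up. Ratchet wheel with four saw teeth on the right flank (y -55 mm), spring pawl above it in a guide block up to 258 mm high.
- press_lever (a joint): Lever angle, rad. 0: home, fully up, bar 65 degrees above level, leaning to the operator. Grows as the knob comes towards the operator and down; stop at 1.2. A spring swings it up, damped, in about 1.5 s (some 8 N at the knob to pull). Pawl notches at 0.50, 0.70, 0.90 (third), 1.10: pull 0.05 to 0.15 past, let go, it settles back on the notch. Never goes back past one with the button out.
- lever_knob (a point): Centre of the lever's black ball knob, 36 mm across, on a 14 mm round steel bar, 165 mm from the pivot. About 325 mm above the bench with the lever up, 213 mm at the third notch. Its axes turn with the lever.
- lever_pivot (a point): Pivot of the lever, in the lever's plane, fixed to the press at x 30, y -90, z 175 mm in the press's frame; the lever turns in the press's x-z plane there. Axes as the press.
- button_face (a point): Centre of the outer face of the black round release button, 32 mm across, on the sloping nose in front of the ram, about 214 mm above the bench and 54 mm in front of the ram's axis. Its z axis points out of the face: up and towards the operator, 40 degrees from vertical. It stands 14 mm proud of its steel ring.
- release_button (a joint): How far the button is in, m: 0 out, 0.009 fully in. Springs out again; 4 N to start, 6 to 8 N to press fully in. Beyond 0.006 the pawl is clear of the teeth; let out too early, it catches the lever on a higher notch. It bobs as the lever is ratcheted down.
- ram_cap (a point): Top of the steel spring cap, 68 mm across and 16 mm thick, on the square ram (26 mm) that rises from the head at x = y = 0 of the press: 341 mm above the bench with the lever up, 18 mm lower with the lever at its third notch. It juts almost over the release button.
- flask_centre (a point): Centre of the brass denture flask in the press, 78 x 100 mm and 60 mm high, loose on the press's bed (30 mm above the bench) under the pressure plate. Not to be shifted.
- pressure_plate: Round steel pressure plate, 88 mm across, spring-mounted under the ram, which comes down 20 mm per rad of the lever; it meets the flask at about 0.4 rad. The body's origin lies 98 mm under the plate's lower face.
- spare_flask_centre (a point): Centre of a second brass flask of the same make, 78 x 100 x 60 mm, loose on the bench beside the press. Bystander.
- cast: Plaster dental cast, 75 x 70 mm, 41 mm high, loose on the bench. Origin under its centre. Bystander.
- mixing_bowl: Black rubber mixing bowl, 116 mm across, 62 mm high, loose on the bench. Origin under its centre. Bystander.

How it is judged:
On the way, in this order (a step that is already met when the one before it is completed fails the run):
1. the lever, let go, rests on its third notch (0.83 to 1.0 rad) with the pressure plate bearing on the flask (over 6 N), for 3 s (value of joint press_lever between 0.83 and 1 rad and contact force between each of the arm, the fingers and press_lever below 0.3 N and contact force between pressure_plate and flask above 6 N), for 2.9 s.
2. the release button is pressed in by more than 5 mm (value of joint release_button above 0.005 m), for 0.05 s.
At the end, for the whole second after the job is handed in: The lever is back fully up (within 0.08 rad), the release button is out (within 2 mm), the pressure plate is off the flask, and the flask is at rest within 10 mm of where it started (value of joint press_lever below 0.08 rad and value of joint release_button below 0.002 m and contact force between pressure_plate and flask below 0.5 N and distance of flask_centre from where it was at the start of the episode below 0.01 m and linear speed of flask below 0.01 m/s); the robot touches nothing.
It fails at once if the flask in the press is shoved more than 15 mm (distance of flask_centre from where it was at the start of the episode above 0.015 m).
It fails at once if a bystander (spare flask, cast or mixing bowl) is moved more than 30 mm (distance of any of spare_flask_centre, cast, mixing_bowl from where it was at the start of the episode above 0.03 m).
It also fails if it takes over 51 s, if anything falls off the work surface, if the arm or the gripper's body presses on something with over 40 N, if the wrist force passes 120 N, or if a joint passes its speed limit or range.

## Working session

There is one attempt and no reset: what is moved stays moved. The work goes in short steps, Python scripts to look and compute and a tool call to move; the robot and the scene stay as the last step left them, time stands still between calls to the robot, and variables do not carry over. Pictures are saved under pics/ and viewed, at most 10 in all, crops included, and the job is handed in when it is done.

Besides the shell and the picture viewer there is one more tool, called after "Request:" by a JSON object that holds its "op" and its "data". move_arm: Moves the arm, as the interface text tells. Its arguments: {"type":"object","properties":{"deltas":{"type":"array","items":{"type":"number"}}},"required":["deltas"]}

```bash
mkdir -p pics
cat > h.py <<'E'
import numpy as np,cv2
from bench import robot
from scipy.spatial.transform import Rotation as R
def snap(n,f):
    s=robot.snapshot(n); cv2.imwrite('pics/'+f+'.png',s['image'][...,::-1]); np.savez(f+'.npz',**{k:v for k,v in s.items()}); return s
def cloud(s):
    h,w=s['depth'].shape; fl=h/2/np.tan(np.radians(s['fov_y'])/2)
    u,v=np.meshgrid(np.arange(w),np.arange(h)); d=s['depth']
    p=np.stack([(u-s['cx'])/fl*d,-(v-s['cy'])/fl*d,-d],-1)
    o=np.array(s['orientation']); Rm=o if o.shape==(3,3) else R.from_euler('xyz',o).as_matrix()
    return p@Rm.T+np.array(s['origin'])
E
python3 - <<'E'
from h import *
o=robot.get_obs();print(o)
for n in('scene','side'):
    s=snap(n,n+'0'); print({k:v for k,v in s.items() if k not in('image','depth')}, (s['depth']>0).mean())
a=cv2.imread('pics/scene0.png');b=cv2.imread('pics/side0.png')
E
```

```text
{'time': 0.0, 'joint_positions': array([ 1.22691310e+00,  8.79327393e-02,  1.37223659e+00, -6.23836625e-06,
        1.68360365e+00, -1.03119933e-01]), 'qvel': array([-2.37328035e-03, -1.08243734e-03,  7.97482890e-04, -2.87007110e-04,
        5.21077696e-05, -1.07820694e-03]), 'joint_torque': array([-1.41600205e-03, -3.40160751e+01, -3.02438807e+01,  7.17110164e-02,
        3.25503107e-02, -1.56705560e-04]), 'tool_pos': array([0.1309755 , 0.53361248, 0.20432532]), 'ee_rot': array([-3.13942328e+00, -2.18268652e-04,  2.90082843e+00]), 'wrist_force': array([-0.08464659,  0.45822754,  0.78587062]), 'wrist_torque': array([-0.04491107,  0.01933465,  0.0304582 ]), 'finger_force': 0.0, 'width': 0.09428058090521603}
{'fov_y': 55.73954664978134, 'cx': 256.2083343707623, 'cy': 187.52785436607468, 'origin': array([ 0.90629123, -0.3991227 ,  1.09039406]), 'orientation': array([ 0.5717712 , -0.01016253,  0.67112742])} 0.9961293538411459
{'fov_y': 48.843361600978994, 'cx': 244.7624818203582, 'cy': 196.42900267310804, 'origin': array([ 0.04293775, -0.32870749,  1.04327721]), 'orientation': array([ 0.67405498, -0.00766812, -0.9620205 ])} 0.9962056477864584
```

View pics/scene0.png

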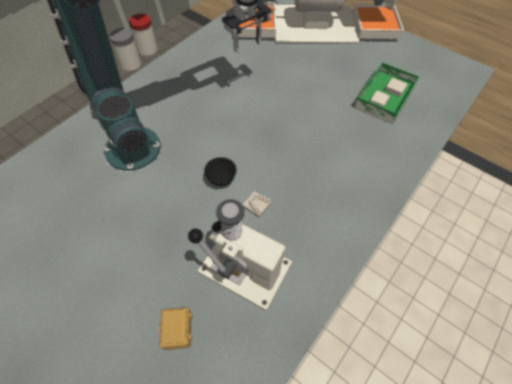

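View pics/side0.png

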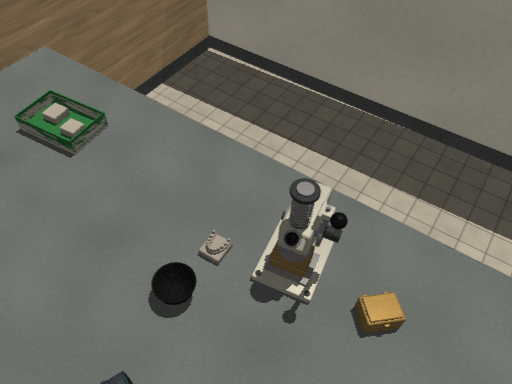

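The scene view shows the knob at about (195,236), the cap at (231,210) and the button at (216,227). In the side view the knob is at (339,220), the cap at (305,190) and the button at (291,239).

Run:
```python
from h import *
def ld(f): return dict(np.load(f+'.npz'))
A=ld('scene0');B=ld('side0')
def ray(s,u,v):
    fl=192/np.tan(np.radians(s['fov_y'])/2)
    d=R.from_euler('xyz',s['orientation']).apply([(u-s['cx'])/fl,-(v-s['cy'])/fl,-1]);return s['origin'],d/np.linalg.norm(d)
def tri(a,b):
    o1,d1=ray(A,*a);o2,d2=ray(B,*b)
    t=np.linalg.lstsq(np.stack([d1,-d2],1),o2-o1,rcond=None)[0]
    p,q=o1+d1*t[0],o2+d2*t[1];return (p+q)/2,np.linalg.norm(p-q)
def blob(s,u,v,r,thr=60):
    m=(s['image'].max(2)<thr).astype(np.uint8);n,l,st,c=cv2.connectedComponentsWithStats(m)
    k=l[v,u];print(k,st[k],c[k]);return c[k]
k1=blob(A,195,236,0,45);k2=blob(B,339,220,0,45)
b1=blob(A,216,227,0,45);b2=blob(B,291,239,0,45)
print('knob',tri(k1,k2));print('button',tri(b1,b2));print('cap',tri((231,210),(305,190)))
for s,n in((A,'scene'),(B,'side')):
    P=cloud(s)
    for (u,v) in ([(195,236),(216,227),(231,210),(265,305),(201,266),(291,262),(222,172),(257,203),(176,328)] if n=='scene' else [(339,220),(291,239),(305,190),(258,273),(309,294),(380,312)]): print(n,u,v,P[v,u].round(3))
    # foot points: white, z<0.03
    im=s['image'].astype(int); m=(im.min(2)>150)&(P[...,2]>.008)&(P[...,2]<.04)&(np.hypot(*(P[...,:2]-tri(k1,k2)[0][:2]).transpose(2,0,1))<.35)
    q=P[m][:,:2]; print(n,len(q),cv2.minAreaRect(q.astype(np.float32)))
g=np.hstack([cv2.resize(A['image'][180:320,160:300],(400,400)),cv2.resize(B['image'][170:310,240:380],(400,400))])
cv2.imwrite('pics/crop.png',g[...,::-1])
```

```text
0 [     0      0    512    384 194535] [256.5735883  192.41805845]
11 [330 213  17  17 222] [338.18918919 220.66666667]
134 [213 222   8   9  60] [216.75       226.16666667]
21 [284 232  15  14 156] [291.21153846 238.41025641]
knob (array([ 0.61045503, -0.11978147,  0.33911926]), np.float64(0.17389680371343358))
button (array([ 0.55403868, -0.1129231 ,  0.20720522]), np.float64(0.0005043927707118193))
cap (array([ 0.60243499, -0.10317074,  0.33354298]), np.float64(0.005111039391989944))
scene 195 236 [ 0.585 -0.205  0.34 ]
scene 216 227 [ 0.559 -0.12   0.22 ]
scene 231 210 [ 0.607 -0.105  0.344]
scene 265 305 [ 0.759 -0.155  0.021]
scene 201 266 [ 0.533 -0.184  0.021]
scene 291 262 [ 0.742 -0.001  0.023]
scene 222 172 [0.344 0.127 0.01 ]
scene 257 203 [0.529 0.097 0.025]
scene 176 328 [ 0.614 -0.362  0.061]
scene 1442 ((0.6246610283851624, -0.01737046241760254), (0.2395627200603485, 0.33461546897888184), 9.293740272521973)
side 339 220 [ 0.569 -0.204  0.338]
side 291 239 [ 0.548 -0.116  0.215]
side 305 190 [ 0.597 -0.108  0.339]
side 258 273 [ 0.519 -0.05   0.024]
side 309 294 [ 0.545 -0.193  0.025]
side 380 312 [ 0.586 -0.363  0.059]
side 852 ((0.6077615022659302, -0.02738986909389496), (0.202084019780159, 0.3206842243671417), 9.053849220275879)
```

View pics/crop.png

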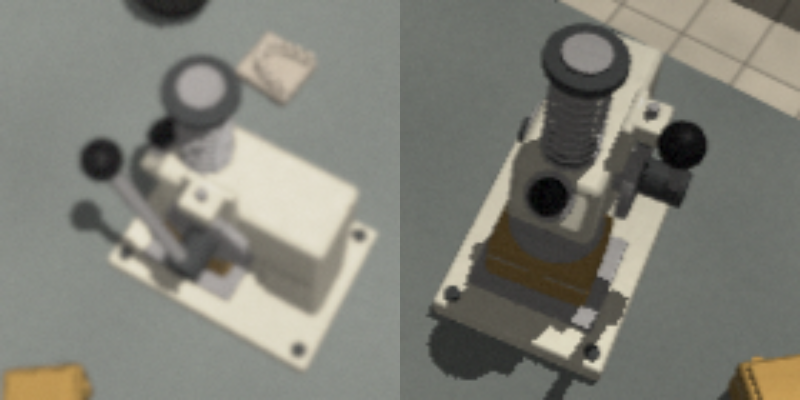

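Request:
{"op": "move_arm", "data": {"deltas": [0,0,0,0,0,-4.5,-0.4,0,0,0,0,0,-9,-0.4,0,0,0,-2.5,-2.5,-12,-0.4,0,0,0,-5.5,-5.5,-14.5,-0.4,0,0,0,-8.8,-8.8,-16,-0.4,0,0,0,-12.2,-12.2,-17,-0.4,0,0,0,-15.6,-15.6,-18,-0.4,0,0,0,-19,-19,-19,-0.4]}}

```text
time: 0.9
tool_pos: [0.2707, 0.3026, 0.3955]
ee_rot: [-3.141, -0.0, 2.902]
wrist_force: [0.9, 0.2, -0.3]
width: 0.0657
finger_force: 0.0
```

Request:
{"op": "move_arm", "data": {"deltas": [0,0,0,-3.4,-3.4,-1,-0.4,0,0,0,-6.8,-6.8,-2,-0.4,0,0,0,-10.2,-10.2,-3,-0.4,0,0,0,-13.6,-13.6,-4,-0.4,0,0,0,-17,-17,-5,-0.4,0,0,0,-20.4,-20.4,-5,-0.4,0,0,0,-23.8,-23.8,-5,-0.4,0,0,0,-27.2,-27.2,-5,-0.4]}}

```text
time: 1.7
tool_pos: [0.4703, -0.0267, 0.4452]
ee_rot: [3.141, -0.0, 2.9]
wrist_force: [1.5, 0.5, 0.9]
width: 0.0656
finger_force: 0.0
```

Request:
{"op": "move_arm", "data": {"deltas": [0,0,-0.1,-3,-3,0,-0.4,0,0,-0.2,-6,-6,0,-0.4,0,0,-0.3,-9,-9,0,-0.4,0,0,-0.38,-12,-12,0,-0.4,0,0,-0.38,-14.4,-14.5,0,-0.4,0,0,-0.38,-14.4,-14.5,0,-0.4,0,0,-0.38,-14.4,-14.5,0,-0.4]}}

```text
time: 2.4
tool_pos: [0.5752, -0.2005, 0.4436]
ee_rot: [3.139, -0.003, -3.003]
wrist_force: [0.2, 0.6, 0.8]
width: 0.0657
finger_force: 0.0
```

```bash
cat >> h.py <<'E'
def wrist(f):
    o=robot.get_obs(); s=robot.snapshot('wrist'); cv2.imwrite('pics/'+f+'.png',s['image'][...,::-1])
    T=np.eye(4);T[:3,:3]=R.from_euler('xyz',o['ee_rot']).as_matrix();T[:3,3]=o['tool_pos'];W=T@s['T_tool_cam']
    s['origin']=W[:3,3];s['orientation']=R.from_matrix(W[:3,:3]).as_euler('xyz')
    np.savez(f+'.npz',**s);return s,o
def ray(s,u,v):
    fl=192/np.tan(np.radians(s['fov_y'])/2)
    d=R.from_euler('xyz',s['orientation']).apply([(u-s['cx'])/fl,-(v-s['cy'])/fl,-1]);return np.array(s['origin']),d
def onz(s,u,v,z): o,d=ray(s,u,v);return o+d*(z-o[2])/d[2]
E
python3 - <<'E'
from h import *
s,o=wrist('w1');print(o['time'],o['tool_pos'],o['ee_rot'],o['joint_positions'],o['width'],s['fov_y'],s['T_tool_cam'])
E
```

```text
2.4 [ 0.57523238 -0.2004606   0.44355678] [ 3.13924744e+00 -2.94374868e-03 -3.00341616e+00] [-4.28604676e-01  3.32485796e-01  5.99455433e-01  4.97098675e-04
  2.21339400e+00 -2.13727689e+00] 0.06565207015889438 58.61378142845403 [[-4.39390787e-04  9.65403409e-01  2.60760549e-01  7.55878313e-02]
 [ 9.99999888e-01  3.77711994e-04  2.86647236e-04 -2.28634630e-04]
 [ 1.78237831e-04  2.60760646e-01 -9.65403467e-01 -1.78744594e-01]
 [ 0.00000000e+00  0.00000000e+00  0.00000000e+00  1.00000000e+00]]
```

View pics/w1.png

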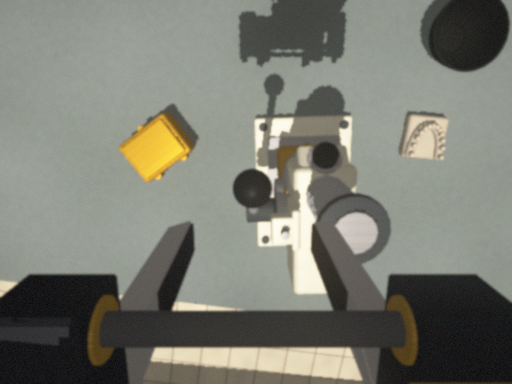

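The wrist view shows the knob at (252,188), the button at (326,156) and the cap at (358,228). The foot's front edge is level in the picture, from (255,115) to (352,115).

Run:
```python
from h import *
s=dict(np.load('w1.npz'));g=s['image'].max(2)
def blob(u,v,t=45):
    n,l,st,c=cv2.connectedComponentsWithStats((g<t).astype(np.uint8));k=l[v,u];print(st[k],c[k]);return c[k]
k=onz(s,*blob(252,188),.325);b=onz(s,*blob(326,156),.214);print('knob',k,'button',b)
im=s['image'];m=((im.min(2)>140)&(np.hypot(*np.meshgrid(np.arange(512)-358,np.arange(384)-230))<32)).astype(np.uint8)
q=np.argwhere(m)[:,::-1].mean(0);c=onz(s,*q,.341);print('cap',q,c)
f=[onz(s,255,115,.02),onz(s,353,115,.02)];d=f[1]-f[0];print('foot',f,np.linalg.norm(d),np.arctan2(-d[0],d[1]))
d=c-b;print(np.arctan2(d[1],d[0]),np.hypot(*d[:2]))
T=R.from_euler('xyz',robot.get_obs()['ee_rot']).as_matrix();print('knob in tool cm',T.T@(np.r_[k[:2],.325]-robot.get_obs()['tool_pos'])*100)
```

```text
[     0      0    512    384 169393] [249.27573749 177.11743697]
[315 143  23  24 285] [326.17894737 154.33333333]
knob [ 0.56833101 -0.20404912  0.325     ] button [ 0.55295416 -0.11341029  0.214     ]
cap [357.69633943 231.17138103] [ 0.59999807 -0.10323815  0.341     ]
foot [array([ 0.5273631 , -0.20152458,  0.02      ]), array([ 0.50418611, -0.03419081,  0.02      ])] 0.16893123240018193 0.13763188629877993
0.21294833518652903 0.04813109397499677
knob in tool cm [ 0.68856189 -0.37026002 12.00996338]
```

Run:
```python
from h import *
s=dict(np.load('w1.npz'));g=s['image'].max(2)[160:215,225:275]
m=cv2.morphologyEx((g<40).astype(np.uint8),cv2.MORPH_OPEN,np.ones((15,15)));n,l,st,c=cv2.connectedComponentsWithStats(m);print(st,c)
q=c[1]+[225,160];k=onz(s,*q,.325)
o=robot.get_obs();T=R.from_euler('xyz',o['ee_rot']).as_matrix();print(k,'knob in tool cm',T.T@(k-o['tool_pos'])*100)
```

```text
[[   0    0   50   55 2750]] [[24.5 27. ]]Traceback (most recent call last):
  File "<stdin>", line 4, in <module>
IndexError: index 1 is out of bounds for axis 0 with size 1
```

Run:
```python
from h import *
s=dict(np.load('w1.npz'));g=cv2.medianBlur(s['image'].max(2),5)[160:215,225:275]
print(g[28,::3]);
m=cv2.morphologyEx((g<65).astype(np.uint8),cv2.MORPH_OPEN,cv2.getStructuringElement(2,(21,21)));n,l,st,c=cv2.connectedComponentsWithStats(m);print(st,c)
for q in (np.array([252.,188]), c[-1]+[225,160]):
  k=onz(s,*q,.325)
  o=robot.get_obs();T=R.from_euler('xyz',o['ee_rot']).as_matrix();print(k,'knob in tool cm',T.T@(k-o['tool_pos'])*100)
```

```text
[159 160 153  56  49  50  52  54  57  59  56  54  53  51  51  66 133]
[[   0    0   50   55 2417]
 [  15   10   21   21  333]] [[24.43111295 27.9644187 ]
 [25.         20.        ]]
[ 0.57793134 -0.20026784  0.325     ] knob in tool cm [-0.31466472 -0.12905577 12.00930719]
[ 0.57085782 -0.2030514   0.325     ] knob in tool cm [ 0.42447768 -0.3065289  12.00979089]
```

Request:
{"op": "move_arm", "data": {"deltas": [0,0,0,-0.2,-0.1,0,-0.4,0,0,0,-0.2,-0.1,4,-0.4,0,0,0,-0.2,-0.1,8,-0.4,0,0,0,-0.2,-0.1,11,-0.4,0,0,0,-0.2,-0.1,13.8,-0.4,0,0,0,-0.2,-0.1,13.8,-0.4,0,0,0,-0.2,-0.1,13.8,-0.4]}}

```text
time: 3.15
tool_pos: [0.5768, -0.1996, 0.309]
ee_rot: [-3.141, 0.001, -3.001]
wrist_force: [-0.2, 0.5, 1.5]
width: 0.0657
finger_force: 0.0
```

Request:
{"op": "move_arm", "data": {"deltas": [0,0,0,0,0,0,0.5,0,0,0,0,0,0,0.5,0,0,0,0,0,0,0.5,0,0,0,0,0,0,0.5,0,0,0,0,0,0,0.5]}}

```text
time: 3.65
tool_pos: [0.5773, -0.2, 0.3084]
ee_rot: [3.141, 0.001, -3.002]
wrist_force: [-0.5, 3.4, 3.1]
width: 0.0349
finger_force: 30.0
```

Request:
{"op": "move_arm", "data": {"deltas": [0,0,0,0.9,0,0.47,0.5,0,0,0,1.81,0,0.98,0.5,0,0,0,2.66,0,1.57,0.5,0,0,0,3.48,0,2.19,0.5,0,0,0,4.25,0,2.88,0.5,0,0,0,4.99,0,3.6,0.5,0,0,0,5.67,0,4.37,0.5,0,0,0,6.32,0,5.17,0.5]}}

```text
time: 4.45
tool_pos: [0.5161, -0.2103, 0.2602]
ee_rot: [-3.136, 0.008, -3.002]
wrist_force: [-0.0, -0.2, 10.0]
width: 0.0349
finger_force: 30.0
```

Request:
{"op": "move_arm", "data": {"deltas": [0,0,0,0.57,0,0.86,0.5,0,0,0,1.11,0,1.74,0.5,0,0,0,1.57,0,2.66,0.5,0,0,0,2.0,0,3.6,0.5,0,0,0,2.34,0,4.56,0.5,0,0,0,2.65,0,5.55,0.5,0,0,0,2.87,0,6.55,0.5,0,0,0,3.06,0,7.57,0.5]}}

```text
time: 5.25
tool_pos: [0.4843, -0.2157, 0.1837]
ee_rot: [-3.136, 0.003, -3.004]
wrist_force: [-3.9, -1.5, 10.7]
width: 0.0344
finger_force: 30.0
```

Request:
{"op": "move_arm", "data": {"deltas": [0,0,0,0,0,0,0.5,0,0,0,0,0,0,0.5,0,0,0,0,0,0,0.5]}}

```text
time: 5.55
tool_pos: [0.4841, -0.2157, 0.1827]
ee_rot: [-3.136, 0.001, -3.004]
wrist_force: [-2.2, -2.6, 7.3]
width: 0.0347
finger_force: 30.0
```

Run:
```python
from h import *
s,o=wrist('w2');print(o['tool_pos'],o['wrist_force'],o['width'])
```

```text
[ 0.48413472 -0.21566601  0.18266859] [-2.2181361  -2.5819996   7.32619754] 0.03467741107930413
```

View pics/w2.png

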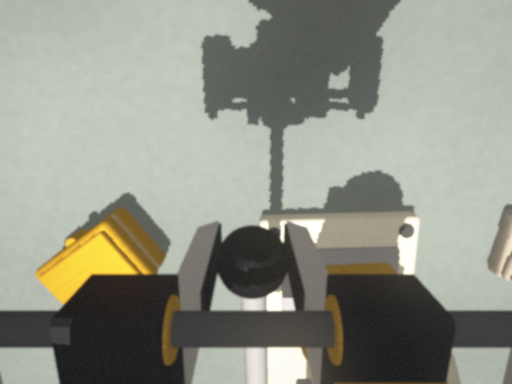

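The knob is held between the pads at about (253,262), and the lever is at about 0.98 rad. Next I let go, check that it settles, and back off upwards.

Request:
{"op": "move_arm", "data": {"deltas": [0,0,0,0,0,0,-0.4,0,0,0,0,0,0,-0.4,0,0,0,0,0,0,-0.4,0,0,0,0,0,-2,-0.4,0,0,0,0,0,-6,-0.4,0,0,0,0,0,-10,-0.4,0,0,0,0,0,-14,-0.4,0,0,0,0,0,-14,-0.4]}}

```text
time: 6.4
tool_pos: [0.4858, -0.2144, 0.3267]
ee_rot: [-3.135, 0.009, -3.002]
wrist_force: [0.4, -0.2, 0.2]
width: 0.066
finger_force: 0.0
```

Run:
```python
from h import *
s,o=wrist('w3');print(o['time'],o['tool_pos'],o['ee_rot'],o['wrist_force'],o['joint_positions'])
```

```text
6.4 [ 0.48583794 -0.21439088  0.32671792] [-3.13459018  0.00921889 -3.00208986] [ 0.43692847 -0.24249363  0.19686611] [-5.22460627e-01  4.41733344e-02  1.17784915e+00  1.51440777e-04
  1.90799429e+00 -2.23267654e+00]
```

View pics/w3.png

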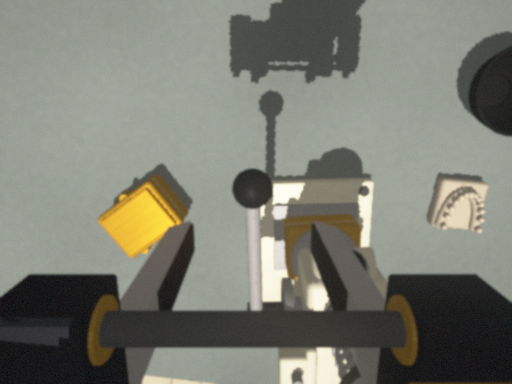

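The released lever rests low, with the knob at (252,188). The cast and the spare flask haven't moved.

```bash
cat >> h.py <<'E'
yaw=0.138; Rp=R.from_euler('z',yaw).as_matrix(); BUT=np.array([.551,-.113,.214]); a=np.radians(45)
G=Rp@np.array([[0,1,0],[np.cos(a),0,np.sin(a)],[np.sin(a),0,-np.cos(a)]]).T
def to(p):
    o=robot.get_obs();T=R.from_euler('xyz',o['ee_rot']).as_matrix()
    return R.from_matrix(T.T@G).as_rotvec(), T.T@(np.array(p)-o['tool_pos'])*100
E
python3 - <<'E'
from h import *
s=dict(np.load('w3.npz'));k=onz(s,252,188,.213)
c=np.array([.601,-.104,0]);print('knob press frame',Rp.T@(k-c))
print(to(BUT-.13*G[:,2]),G[:,2])
E
```

```text
knob press frame [-0.12643304 -0.09474358  0.213     ]
(array([-0.612492  , -0.60766038,  1.48625683]), array([1.28545196, 9.11030978, 1.70034826])) [ 0.70038439  0.09727131 -0.70710678]
```

Request:
{"op": "move_arm", "data": {"deltas": [-0.05,-0.05,0.12,0.2,1.1,-0.5,0,-0.1,-0.1,0.245,0.4,2.2,-1,0.5,-0.15,-0.15,0.37,0.6,3.4,-1,1,-0.2,-0.2,0.49,0.8,4.5,-1,1,-0.25,-0.25,0.61,1,5.6,-1,1,-0.3,-0.3,0.735,1.2,6.8,-1,1,-0.35,-0.35,0.86,1.3,8,-1,1,-0.4,-0.4,0.98,1.3,9.1,-1,1]}}

```text
time: 7.25
tool_pos: [0.4581, -0.1247, 0.3275]
ee_rot: [2.614, 0.139, 2.23]
wrist_force: [-0.4, -0.7, -0.4]
width: 0.0051
finger_force: 0.0
```

Run:
```python
from h import *
s=dict(np.load('w3.npz'));print(cloud(s)[188,252])
o=robot.get_obs();print(o['time'],o['tool_pos'],o['wrist_force'],o['joint_positions'],o['width']);print(to(BUT-.13*G[:,2]))
```

```text
[ 0.48382067 -0.21579094  0.23125902]
7.25 [ 0.4581423  -0.12473647  0.32747962] [-0.38595327 -0.69150803 -0.40866486] [-0.75839021 -0.35722456  1.62245329  0.50085474  1.64219452 -1.3590325 ] 0.00514549763941789
(array([-0.21565281, -0.21028508,  0.49643446]), array([ 0.11831604, -1.01136581,  1.91064832]))
```

The knob centre comes out at z = 0.213, which is the third notch. Now I finish the rotation.

Request:
{"op": "move_arm", "data": {"deltas": [-0.054,-0.053,0.124,0,-0.2,0.4,1,-0.108,-0.105,0.248,0,-0.5,0.9,1,-0.162,-0.158,0.372,0.1,-0.8,1.4,1,-0.216,-0.21,0.496,0.1,-1,1.9,1,-0.216,-0.21,0.496,0.1,-1,1.9,1,-0.216,-0.21,0.496,0.1,-1,1.9,1]}}

```text
time: 7.85
tool_pos: [0.4603, -0.126, 0.3073]
ee_rot: [2.357, 0.005, 1.717]
wrist_force: [-0.0, 0.3, 0.8]
width: -0.0001
finger_force: 0.0
```

Run:
```python
from h import *
s,o=wrist('w4');print(o['time'],o['tool_pos'],o['wrist_force'],o['joint_positions'],o['width']);print(to(BUT))
fl=192/np.tan(np.radians(s['fov_y'])/2);R0=R.from_euler('xyz',s['orientation'])
for n,p in(('but',BUT),('cap',[.601,-.104,.323])):
    c=R0.inv().apply(np.array(p)-s['origin']);print(n,s['cx']+fl*c[0]/-c[2],s['cy']-fl*c[1]/-c[2])
```

```text
7.85 [ 0.46029995 -0.12602958  0.30730903] [-0.04636142  0.28161053  0.79491092] [-0.85465544 -0.58141261  1.8991902   0.64912025  1.37463801 -0.98347356] -0.00014153880900174415
(array([ 0.00014174, -0.00131579,  0.0100886 ]), array([ 0.07720292, -0.23058095, 13.13239248]))
but 251.2972292205268 181.09428630774838
cap 389.97472668058583 191.84173210361854
```

View pics/w4.png

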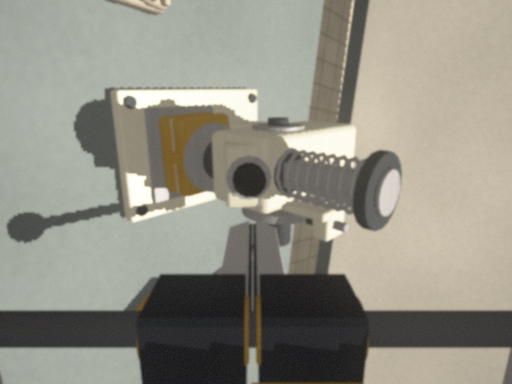

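The button appears at (250,180), where I predicted (251,181), so the aim is good. I'll approach to 15 mm off the face and wait out the 3 s.

Request:
{"op": "move_arm", "data": {"deltas": [0,0,0,0.1,-0.2,2.5,1,0,0,0,0.1,-0.2,5,1,0,0,0,0.1,-0.2,7.5,1,0,0,0,0.1,-0.2,9.5,1,0,0,0,0.1,-0.2,11,1,0,0,0,0.1,-0.2,11.5,1,0,0,0,0.1,-0.2,11.5,1,0,0,0,0.1,-0.2,11.5,1]}}

```text
time: 8.7
tool_pos: [0.5401, -0.1147, 0.227]
ee_rot: [2.355, 0.006, 1.716]
wrist_force: [-0.7, 0.8, 0.0]
width: 0.0004
finger_force: 0.0
```

Request:
{"op": "move_arm", "data": {"deltas": [0,0,0,0,0,0,1,0,0,0,0,0,0,1,0,0,0,0,0,0,1,0,0,0,0,0,0,1,0,0,0,0,0,0,1,0,0,0,0,0,0,1,0,0,0,0,0,0,1,0,0,0,0,0,0,1]}}

```text
time: 9.5
tool_pos: [0.5397, -0.1144, 0.226]
ee_rot: [2.355, 0.006, 1.715]
wrist_force: [1.0, 0.5, 0.2]
width: 0.0003
finger_force: 0.0
```

Request:
{"op": "move_arm", "data": {"deltas": [0,0,0,0,0,0,1,0,0,0,0,0,0,1,0,0,0,0,0,0,1,0,0,0,0,0,0,1,0,0,0,0,0,0,1,0,0,0,0,0,0,1,0,0,0,0,0,0,1,0,0,0,0,0,0,1]}}

```text
time: 10.3
tool_pos: [0.5397, -0.1144, 0.226]
ee_rot: [2.355, 0.006, 1.715]
wrist_force: [-0.1, 0.3, 0.3]
width: 0.0004
finger_force: 0.0
```

Run:
```python
from h import *
print(robot.get_obs()['time'],to(BUT))
```

```text
10.3 (array([ 0.00103185, -0.00042503,  0.00836762]), array([-0.01867615, -0.0483668 ,  1.65474113]))
```

Request:
{"op": "move_arm", "data": {"deltas": [0,0,0,0,0,0.5,1,0,0,0,0,0,1,1,0,0,0,0,0,1.4,1,0,0,0,0,0,1.7,1,0,0,0,0,0,2,1,0,0,0,0,0,2.2,1,0,0,0,0,0,2.3,1,0,0,0,0,0,2.3,1]}}

```text
time: 11.1
tool_pos: [0.5556, -0.112, 0.2095]
ee_rot: [2.356, 0.006, 1.716]
wrist_force: [-5.2, 0.5, 1.6]
width: 0.0004
finger_force: 3.0
```

Request:
{"op": "move_arm", "data": {"deltas": [0,0,0,0,0,0.15,1,0,0,0,0,0,0.3,1,0,0,0,0,0,0.4,1,0,0,0,0,0,0.4,1]}}

```text
time: 11.5
tool_pos: [0.5569, -0.1118, 0.2084]
ee_rot: [2.358, 0.009, 1.718]
wrist_force: [-29.0, -1.2, 15.2]
width: 0.0008
finger_force: 15.0
```

Request:
{"op": "move_arm", "data": {"deltas": [0,0,0,0,0,-0.1,1,0,0,0,0,0,-0.15,1,0,0,0,0,0,-0.15,1,0,0,0,0,0,-0.15,1]}}

```text
time: 11.9
tool_pos: [0.5566, -0.1119, 0.2085]
ee_rot: [2.357, 0.007, 1.716]
wrist_force: [-15.9, 0.0, 8.0]
width: 0.0004
finger_force: 8.0
```

Run:
```python
from h import *
s=snap('scene','scene1');cv2.imwrite('pics/s1.png',cv2.resize(s['image'][160:320,130:320],(760,600))[:600,:,::-1])
```

```text
(no output)
```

View pics/s1.png

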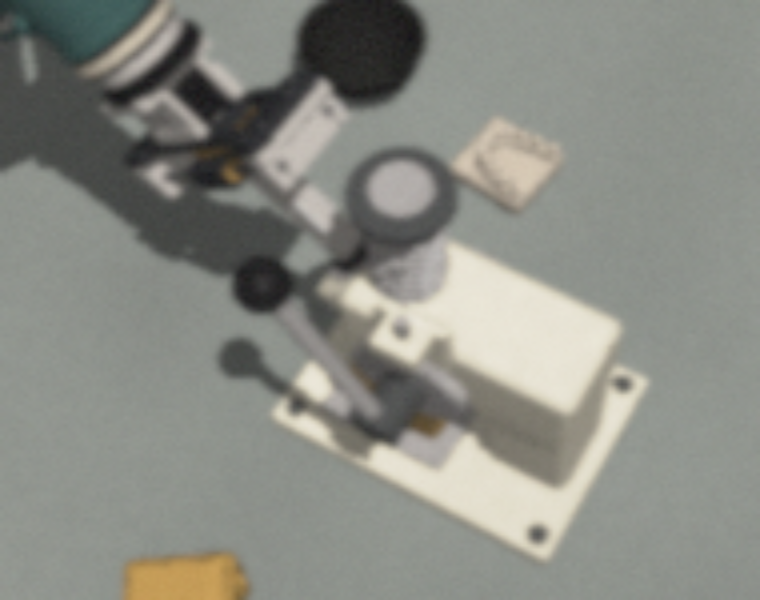

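The lever is back up, with the knob at scene pixel (195.5,236) as at the start. I'll hold a little longer, then withdraw.

Request:
{"op": "move_arm", "data": {"deltas": [0,0,0,0,0,0,1,0,0,0,0,0,0,1,0,0,0,0,0,0,1,0,0,0,0,0,0,1,0,0,0,0,0,0,1,0,0,0,0,0,0,1,0,0,0,0,0,0,1,0,0,0,0,0,0,1]}}

```text
time: 12.75
tool_pos: [0.5566, -0.1118, 0.2085]
ee_rot: [2.357, 0.007, 1.717]
wrist_force: [-15.8, -1.9, 8.0]
width: 0.0005
finger_force: 8.1
```

Request:
{"op": "move_arm", "data": {"deltas": [0,0,0,0,0,0,1,0,0,0,0,0,0,1,0,0,0,0,0,-1,1,0,0,0,0,0,-3,1,0,0,0,0,0,-6,1,0,0,0,0,0,-9,1,0,0,0,0,0,-11,1,0,0,0,0,0,-11,1]}}

```text
time: 13.55
tool_pos: [0.4806, -0.1238, 0.289]
ee_rot: [2.351, 0.01, 1.713]
wrist_force: [0.3, -0.2, 0.3]
width: -0.0
finger_force: 0.0
```

Request:
{"op": "move_arm", "data": {"deltas": [0,0,0,0,0,0,1,0,0,0,0,0,0,1,0,0,0,0,0,0,1,0,0,0,0,0,0,1,0,0,0,0,0,0,1]}}

```text
time: 14.05
tool_pos: [0.4806, -0.1223, 0.285]
ee_rot: [2.356, 0.004, 1.716]
wrist_force: [0.3, 0.2, -0.9]
width: 0.0003
finger_force: 0.0
```

Run:
```python
from h import *
s=snap('scene','scene2');a=dict(np.load('scene0.npz'))
d=np.abs(s['image'].astype(int)-a['image']).max(2)
P,Q=cloud(s),cloud(a)
for u,v in((195,236),(231,210),(176,328)):print(P[v,u].round(3),Q[v,u].round(3),d[v-8:v+9,u-8:u+9].mean())
m=(s['image'][225:248,183:207].max(2)<60);m0=(a['image'][225:248,183:207].max(2)<60);print(np.argwhere(m).mean(0),np.argwhere(m0).mean(0))
print(robot.get_obs()['time'],robot.get_obs()['wrist_force'])
```

```text
[ 0.584 -0.204  0.337] [ 0.585 -0.205  0.34 ] 4.546712802768166
[ 0.605 -0.103  0.34 ] [ 0.607 -0.105  0.344] 5.467128027681661
[ 0.614 -0.362  0.059] [ 0.614 -0.362  0.061] 6.2456747404844295
[10.56028369 12.03546099] [10.55633803 12.02816901]
14.1 [-0.05421192 -0.3618638  -0.44790486]
```

The lever is back home, the cap is at its starting height and the arm is clear of everything, so I'm handing in.

```bash
python3 -c "
from bench import robot
print(robot.close_job())"
```

```text
the job is handed in; nothing more can be done
None
```

The trial closure is done and handed in at about 14 s: the lever was held on the third notch for over 4 s, then released fully up with the button, with the robot clear; the hand-in gave no verdict.

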